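# Set the polish warmer to its long mark and start it

### The job

With a fingertip resting on the knurled dial of the polish warmer, turn it clockwise by friction until it clicks in with its pointer at the long mark, take the finger off, then push the start button all the way down and let it come back up. Only touch and push: do not pull the dial up, do not press the button before the dial is set, and leave the tins, the jar, the brushes and the shoe horn where they are.

Things in the scene. Friction and masses are not known exactly. Their poses are not given: they have to be found in the camera images.
- warmer: Polish warmer, a low grey plastic box fixed to the bench: 190 mm (its x) by 290 mm (its y), flat top 50 mm above the bench. Origin: centre of its underside, on the bench; z up; its front faces its -x. On top: a polish tin in a low ring at its left (+y), the dial at its right (centre at x +10, y -80 mm), the start button near the front (x -60, y 0).
- dial (a joint): Turn of the dial in rad, growing clockwise seen from above. It clicks into four detents at 0, 0.785, 1.571 and 2.356, with a stop just beyond the first and the last; 1.571 is the long mark. It starts in the detent 0 or 0.785. A detent takes up to about 0.02 N m to leave; let go past half-way between two, the dial snaps into the nearer one. The finger may slip a little, so the dial can turn less than the finger moves.
- dial_press (a joint): How far the dial is pushed down on its spring, in m: 0 at rest, at most 0.005 (8 N; 1.6 N per mm). It springs back and clicks the same at any depth. Negative if pulled up.
- dial_top (a point): Centre of the dial's flat top face, 64 mm above the bench. The dial is a black disc with a grippy rubber face (friction about 1), 72 mm across with a vertical axis and fine knurling (under 1 mm), standing 8 mm proud of a fixed black collar (88 mm across, 56 mm above the bench).
- dial_pointer (a point): Rim end of the dial's pointer, a flush metal line on its top face from near the centre to the rim, 36 mm from the axis. It turns with the dial: towards the warmer's +y at joint 0, its +x at 1.571.
- long_mark (a point): Middle of the long mark, a black bar 18 mm long and 5 mm wide on the warmer's top just outside the collar, 57 mm from the dial's axis towards the warmer's +x. The other three marks, at 45 degree steps, are only 5 mm long.
- start_top (a point): Centre of the top of the start button, a white round push button, 26 mm across, in a small black housing. Pressed straight down against a spring.
- start (a joint): How far the start button is pressed, in m: 0 up, 0.006 fully down (about 5 N).
- tin: Aluminium polish tin, 81 mm across, 26 mm high, lying loose in the warmer's ring, its top 78 mm above the bench. Origin: centre of its underside. Leave alone.
- spare_tin: Smaller aluminium tin, 71 mm across, 22 mm high, on the bench. Origin: centre of its underside. Leave alone.
- jar: Glass jar with screw lid, 54 mm across, 70 mm high. Origin: centre of its underside. Leave alone.
- suede_brush: Suede brush, wooden back on black nylon bristles, 150 (x) by 48 by 36 mm high, bristles down. Origin: centre of its underside. Leave alone.
- shoe_horn: Wooden shoe horn lying flat, about 195 mm long (x), 36 mm wide, 8 mm thick. Origin: on its underside, near its middle. Leave alone.
- dauber: Upright wooden polish dauber, round, 44 mm across its foot, 76 mm high. Origin: centre of its underside. Leave alone.

How it is judged:
On the way, in this order (a step that is already met when the one before it is completed fails the run):
1. the dial rests in the detent of the long mark with the finger off it (value of joint dial between 1.421 and 1.721 rad and contact force between the fingers and dial below 0.3 N and value of joint dial_press below 0.001 m), for 0.2 s.
2. then the start button is pushed down, the dial still at the long mark (value of joint dial between 1.421 and 1.721 rad and value of joint start above 0.0045 m), for 0.05 s.
At the end, for the whole second after the job is handed in: The dial rests within 0.15 rad of the long mark's detent (1.571), neither pressed nor pulled (within 1 mm); the start button, after being pushed at least 4.5 mm, is back up (within 1.5 mm); every loose thing is within 25 mm of its place and upright (value of joint dial between 1.421 and 1.721 rad and value of joint start below 0.0015 m and value of joint dial_press between -0.001 and 0.001 m and distance of each of tin, spare_tin, jar, suede_brush, shoe_horn, dauber from where it was at the start of the episode below 0.025 m and angle between each of tin, spare_tin, jar, suede_brush, shoe_horn, dauber's own z axis and vertical below 0.25 rad); the robot touches nothing.
It fails at once if the start button is pressed (over 3 mm) while the dial is not at the long mark (value of joint start above 0.003 m and not (value of joint dial between 1.421 and 1.721 rad)).
It fails at once if the dial is pulled up by more than 2 mm (value of joint dial_press below -0.002 m).
It fails at once if a loose thing is lifted, shifted by over 40 mm or tipped over (distance of any of tin, spare_tin, jar, suede_brush, shoe_horn, dauber from where it was at the start of the episode above 0.04 m or angle between any of tin, spare_tin, jar, suede_brush, shoe_horn, dauber's own z axis and vertical above 0.6 rad).
It also fails if it takes over 43 s, if anything falls off the work surface, if the arm or the gripper's body presses on something with over 40 N, if the wrist force passes 120 N, or if a joint passes its speed limit or range.

### The arm

A 6-joint arm with a two-finger parallel gripper is mounted at the origin on the work surface. World frame = base frame: x ahead of the robot, y to its left, z up, the work surface at z = 0. Lengths are in m, angles in rad, forces in N, time in s.
With the tool pointing down it reaches from about 0.375 to 0.975 m from the base axis. Payload 3.8 kg.
Tool frame: the origin (TCP) lies midway between the tips of the shut fingers; the grasp point (between the pads) lies 19 mm behind it; z points along the fingers, y is the direction in which the jaws open and shut (so a half turn about z gives the same grasp; the last joint's range is limited). The gripper opens to 85 mm and grips with 20 to 120 N. Pads are 22 mm wide; open, the fingers measure 114 mm over their backs; the gripper's body (76 mm by 85 mm) begins 54 mm behind the grasp point. The pads swing forward as they close: fully open they stand 13 mm farther back than shut.
Start: joints at [-1.347, 0.264, 1.604, -0, 1.274, -0.037], TCP at [0.174, -0.652, 0.198] pointing down, gripper open.
Joint ranges: [-2.63, 2.63], [-0.94, 2.18], [0.31, 2.57], [-1.31, 4.45], [0, 2.66], [-2.55, 2.55]. Speed limits (rad/s): [2.57, 2.57, 3.14, 3.14, 3.14, 3.14].

### API

Orientations are given as a rotation vector (axis times angle).
In Python, from workcell import bot gives the robot as it stands.
- The arm moves only by the tool arm_command, never from a script. Its argument "targets" is text: rows parted by semicolons, each of 7 numbers parted by spaces: the shift along the tool's x, y, z in mm, then the turn, a rotation vector about the tool's x, y, z in degrees, then the opening, from 0 (shut) to 1 (fully open). A call has 1 to 10 rows; each row is the pose to reach, as a shift and turn from the pose commanded when the call began, along the tool's axes at that moment; what a row does not reach only later rows make up. A row lasts 1/12 s, in which the tool goes at most 41.7 mm and 7.16 degrees, less where a joint would pass 70% of its speed; a pose out of reach is approached as far as the arm can. A call with a gripper value outside its range is refused whole. The fingers move at their own pace and stop on an object; "newtons" is the grip in N (left out, the last holds). Time passes only in rows, so rows that repeat a pose let the fingers close. It gives the time, the measured TCP pose, the force and the opening at its end, in the units of the state.
- bot.read_state(): the state, without advancing time (a new reading comes with each control period).
- bot.read_camera(name): name is "scene" or "top" or "wrist"; returns (picture, depth): 400x640x3 uint8, blue, green, red; 400x640 float32, m along the optical axis (not along the pixel's ray), 0 where there is no reading.
- bot.camera_params(name): a dict with "fov_y" (degrees; the focal length in pixels is half the picture's height over the tangent of half this angle, whatever the lens; pixels are square), "cx", "cy" (the principal point, pixels), "xyz" and "rotation" of the camera in the world; the wrist camera has in their place "T_tool_cam" (4x4, takes a point from camera to tool coordinates, whose origin is the TCP and whose axes are the flange's). Camera axes: x right, y up, looking along -z (the intrinsics and any distortion apply to the point x, -y, -z); pixel columns grow to the right and rows downward; lengths in m; the calibration is good to about 2 mm. The wrist camera is an equidistant fisheye: a pixel r from the principal point sees the ray r / f radians off the axis. A picture is of the moment at which its call begins: read the wrist's pose just before it. camera_params takes no time and is no camera call.
- bot.finish_job(): hands the job in, once; it reports no verdict.
The state is a dict: "time": time; "q": joint angles; "joint_vel": joint speeds; "joint_torque": joint torques, N m; "tool_pos": TCP position; "tcp_rot": TCP orientation; "wrist_force": force on the tool from outside, world axes, zero at the start; "torque": the same for the moment, N m; "width": opening from 0.0 (shut) to 1.0 (fully open).
Only numpy, scipy, OpenCV 4.12 (cv2) and the standard library are available. Lean on these libraries where they do the work, as an engineer would, in place of code of your own. Each camera call takes 0.05 s, during which the arm holds its last target.

## Working session

There is one attempt and no reset: what is moved stays moved. The work goes in short steps, Python scripts to look and compute and a tool call to move; the robot and the scene stay as the last step left them, time stands still between calls to the robot, and variables do not carry over. Pictures are saved under pics/ and viewed, and the job is handed in when it is done.

Besides the shell and the picture viewer there is one more tool, called after ">>>" as name(argument=value, ...) on one line, values as JSON. arm_command: Moves the arm, as the interface text tells. Its arguments: {"type":"object","properties":{"targets":{"type":"string"},"newtons":{"type":"number"}},"required":["targets"]}

```bash
mkdir -p pics; ls
python3 - <<'E'
from workcell import bot
import cv2
print(bot.read_state())
for n in ("scene","top","wrist"):
    p,d=bot.read_camera(n); cv2.imwrite(f"pics/{n}0.png",p); print(n,bot.camera_params(n))
    import numpy as np; np.save(f"pics/{n}0.npy",d)
E
```

```text
pics
{'time': 0.0, 'q': array([-1.34689032e+00,  2.64758299e-01,  1.60536768e+00, -1.47630693e-05,
        1.27374533e+00, -3.69024186e-02]), 'joint_vel': array([-0.00035302, -0.00127523, -0.0028504 ,  0.00048098, -0.00055737,
        0.0013761 ]), 'joint_torque': array([-3.74947658e-04, -5.15110159e+01, -3.67311895e+01,  3.71008048e-05,
        1.30373440e-02, -9.51268078e-06]), 'tool_pos': array([ 0.17386616, -0.65137606,  0.19696209]), 'tcp_rot': array([-3.11266965e+00, -4.08228709e-01,  3.55996338e-04]), 'wrist_force': array([ 0.18557628, -0.0224888 ,  0.3733246 ]), 'torque': array([ 0.00091824, -0.00596392,  0.04673376]), 'width': 1.0030002887649405}
scene {'fov_y': 52.44803012619994, 'cx': 323.292682780801, 'cy': 201.25571862512183, 'xyz': array([1.43142353, 0.12843017, 0.96350613]), 'rotation': array([0.57953888, 0.69824281, 1.63451027])}
top {'fov_y': 53.64813433955113, 'cx': 318.63472599840225, 'cy': 203.26573413980736, 'xyz': array([ 0.37692563, -0.0458363 ,  1.05064884]), 'rotation': array([ 0.11167848, -0.10770329, -1.55859388])}
wrist {'fov_y': 65.70646984690485, 'cx': 313.61642512694544, 'cy': 200.64333647594728, 'T_tool_cam': array([[-1.99384277e-04,  9.45116292e-01,  3.26734074e-01,
         8.54551951e-02],
       [ 9.99999906e-01,  3.14489068e-04, -2.99462136e-04,
        -3.30552841e-04],
       [-3.85780838e-04,  3.26733984e-01, -9.45116265e-01,
        -1.75765468e-01],
       [ 0.00000000e+00,  0.00000000e+00,  0.00000000e+00,
         1.00000000e+00]])}
```

View pics/top0.png

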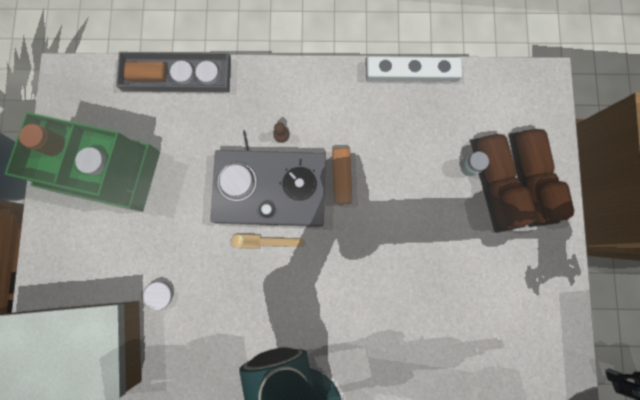

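View pics/scene0.png

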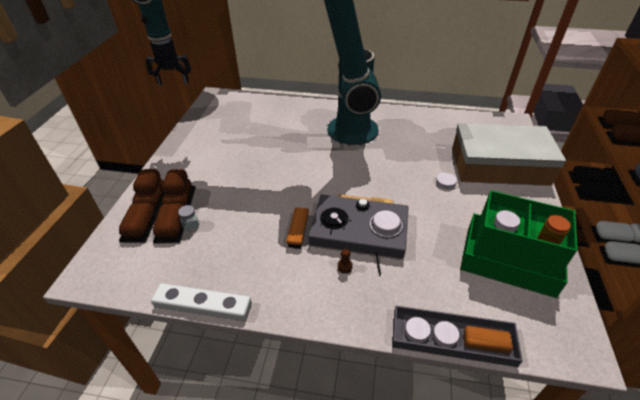

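View pics/wrist0.png

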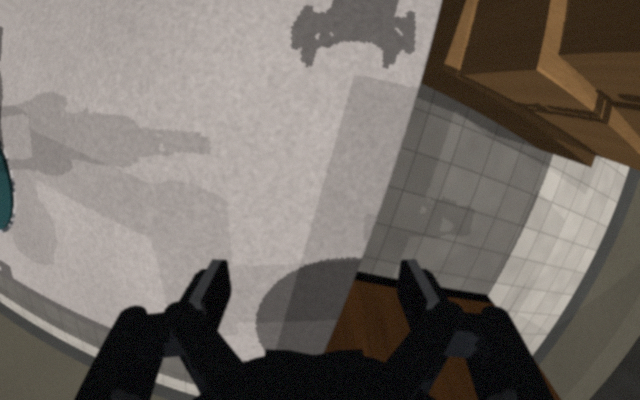

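Top view: the warmer's at about (268,186), the dial at (299,183) and the button at (266,209). I'll zoom in and compute positions.

```bash
cat > h.py <<'E'
import numpy as np, cv2
from scipy.spatial.transform import Rotation as R
from workcell import bot
def K(p): 
    f=200/np.tan(np.radians(p['fov_y'])/2); return f
def ray(p,u,v,T=None):
    f=K(p)
    if T is None:
        d=np.array([(u-p['cx'])/f,-(v-p['cy'])/f,-1.]); Rm=R.from_rotvec(p['rotation']).as_matrix(); return p['xyz'],Rm@d
    x,y=u-p['cx'],v-p['cy']; r=np.hypot(x,y); th=r/f
    s=np.sin(th)/max(r,1e-9); d=np.array([x*s,-y*s,-np.cos(th)])
    return T[:3,3],T[:3,:3]@d
def onz(p,u,v,z,T=None):
    o,d=ray(p,u,v,T); return o+d*(z-o[2])/d[2]
def wristT(p,s):
    T=np.eye(4); T[:3,:3]=R.from_rotvec(s['tcp_rot']).as_matrix(); T[:3,3]=s['tool_pos']; return T@p['T_tool_cam']
E
python3 - <<'E'
from h import *
p=bot.camera_params('top'); im=cv2.imread('pics/top0.png')
c=cv2.resize(im[135:265,200:365],None,fx=4.8,fy=4.6,interpolation=cv2.INTER_CUBIC); c=cv2.resize(im[135:255,200:360],None,fx=5,fy=5,interpolation=cv2.INTER_CUBIC)
cv2.imwrite('pics/topz.png',c)
for n,u,v,z in [('dial',299,183,.064),('start',266,209,.06),('tin',236,181,.078)]: print(n,onz(p,u,v,z))
for n,u,v in [('A',216,150),('B',325,150),('C',323,224),('D',212,223)]: print(n,onz(p,u,v,.05))
E
```

```text
dial [0.56728486 0.00765723 0.064     ]
start [0.50052179 0.09009851 0.06      ]
tin [0.56822649 0.16475904 0.078     ]
A [0.65545052 0.22613392 0.05      ]
B [ 0.65801657 -0.05785618  0.05      ]
C [ 0.46478701 -0.05419772  0.05      ]
D [0.46468415 0.2275646  0.05      ]
```

View pics/topz.png

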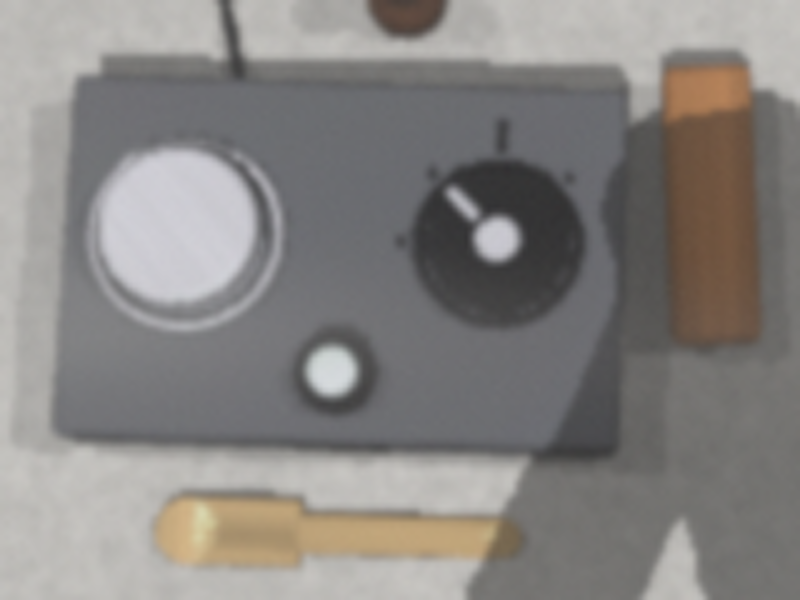

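Pointer's at the 45° mark, so the dial is in detent 0.785 and needs one click clockwise. Moving above it with the gripper shut.

>>> arm_command(targets="28 -27 0 0 0 0 0;55 -53 0 0 0 0 0;83 -80 0 0 0 0 0;110 -107 0 0 0 0 0;138 -134 0 0 0 0 0;165 -160 0 0 0 0 0;193 -187 0 0 0 0 0;220 -214 0 0 0 0 0;248 -241 0 0 0 0 0;275 -268 0 0 0 0 0", newtons=20)

```text
time: 0.98
tool_pos: [0.3711, -0.3204, 0.1981]
tcp_rot: [-3.115, -0.408, -0.0]
wrist_force: [0.9, -0.7, 0.3]
width: 0.003
```

>>> arm_command(targets="28 -27 0 0 0 -7 0;55 -53 0 0 0 -14 0;83 -80 0 0 0 -21 0;110 -107 0 0 0 -28 0;138 -134 0 0 0 -35 0;165 -160 0 0 0 -42 0;193 -187 0 0 0 -49 0;220 -214 0 0 0 -56 0;248 -241 0 0 0 -63 0;275 -268 0 0 0 -70 0")

```text
time: 1.82
tool_pos: [0.5677, 0.0095, 0.198]
tcp_rot: [-2.311, -2.129, 0.0]
wrist_force: [0.7, -0.7, -0.5]
width: -0.002
```

Run:
```python
from h import *
s=bot.read_state(); print(s)
p,d=bot.read_camera('wrist'); cv2.imwrite('pics/w1.png',p); np.save('pics/w1.npy',d)
```

```text
{'time': 1.8167, 'q': array([-2.71486111e-02,  6.22918443e-02,  1.83714183e+00, -1.06696359e-04,
        1.24234113e+00,  5.48392979e-02]), 'joint_vel': array([ 0.72939445,  0.43898308, -0.45952798, -0.00489908,  0.01517375,
       -0.72998525]), 'joint_torque': array([ -2.13899776, -42.4901855 , -34.23804045,   0.20667081,
         0.1628188 ,   0.81020046]), 'tool_pos': array([0.56771613, 0.00945422, 0.19803881]), 'tcp_rot': array([-2.31053851e+00, -2.12853776e+00,  3.15696923e-04]), 'wrist_force': array([ 0.72373616, -0.69095898, -0.51876994]), 'torque': array([ 0.0068094 , -0.00661137, -0.00197862]), 'width': -0.0020249644161996977}
```

View pics/w1.png

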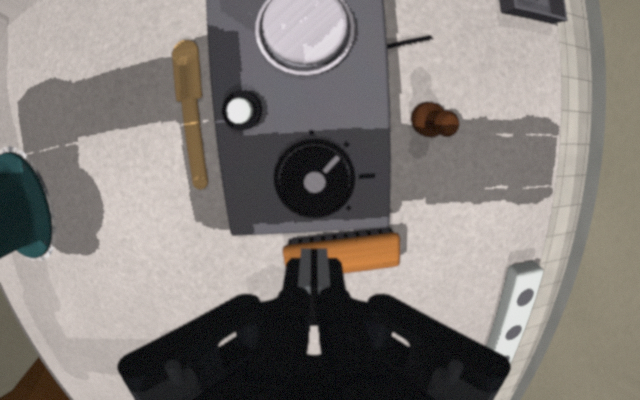

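The wrist view shows the dial at (315,181), button at (239,110), and fingertips at (314,252). I'll take a settled reading and measure.

Run:
```python
from h import *
bot.read_camera('top'); 
s=bot.read_state(); print(s['time'],s['q'],s['joint_vel'],s['tool_pos'],s['tcp_rot'])
im,d=bot.read_camera('wrist'); cv2.imwrite('pics/w2.png',im); p=bot.camera_params('wrist'); T=wristT(p,s)
print('cam',T[:3,3])
c=cv2.resize(im[80:240,200:400],None,fx=3.75,fy=3.75,interpolation=cv2.INTER_CUBIC); cv2.imwrite('pics/w2z.png',c)
g=cv2.cvtColor(im,cv2.COLOR_BGR2GRAY)
cn,_=cv2.findContours(((g>95)).astype(np.uint8),cv2.RETR_LIST,cv2.CHAIN_APPROX_NONE)
for k in cn:
    a=cv2.contourArea(k); (u,v),r=cv2.minEnclosingCircle(k)
    if 30<a<3000 and 200<u<400 and 60<v<240: print(round(u,1),round(v,1),round(r,1),a,onz(p,u,v,.064,T).round(4))
cn,_=cv2.findContours(((g<48)).astype(np.uint8),cv2.RETR_EXTERNAL,cv2.CHAIN_APPROX_NONE)
for k in cn:
    a=cv2.contourArea(k); (u,v),r=cv2.minEnclosingCircle(k)
    if 10<a<9000 and 200<u<400 and 60<v<240: print('dark',round(u,1),round(v,1),round(r,1),a,onz(p,u,v,.056,T).round(4),d[int(v),int(u)])
```

```text
1.9167 [-0.02369997  0.06448375  1.83499642  0.00217546  1.24136666  0.05638195] [-0.06356964 -0.03006096  0.03995096 -0.0579616   0.03131673  0.05168324] [0.56916422 0.01219917 0.19794373] [-2.30862733 -2.1292721  -0.0030899 ]
cam [0.57706661 0.09631089 0.37388907]
313.0 184.5 10.3 296.5 [0.5692 0.0081 0.064 ]
329.5 167.0 9.7 68.0 [0.5876 0.0254 0.064 ]
237.2 113.5 13.2 501.5 [0.4991 0.0891 0.064 ]
dark 346.6 210.1 2.6 14.0 [ 0.6035 -0.0263  0.056 ] 0.34329507
dark 365.0 178.5 8.1 62.0 [0.6251 0.0081 0.056 ] 0.3321338
dark 344.6 146.9 2.6 14.0 [0.605  0.0438 0.056 ] 0.32265624
dark 312.9 179.4 41.5 5083.5 [0.5694 0.0114 0.056 ] 0.31927624
dark 310.0 136.0 2.2 14.0 [0.5702 0.0578 0.056 ] 0.31765077
dark 239.8 111.6 21.8 1258.5 [0.5001 0.0906 0.056 ] 0.2881026
```

View pics/w2z.png

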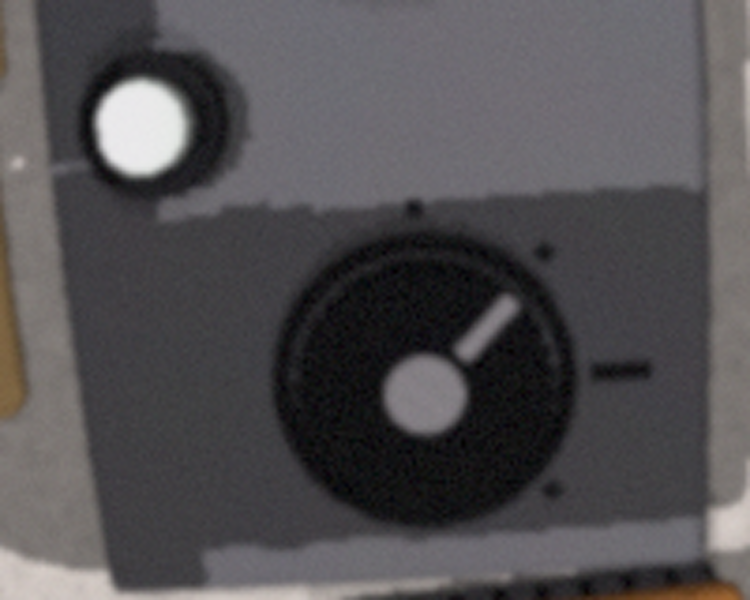

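Dial axis measured at about (0.568, 0.0075), which agrees with the top view (cap), the marks, and button minus (-70,+80). Descending to just above a contact point 25 mm from the axis.

>>> arm_command(targets="2 5 30 0 0 0 0;4 10 60 0 0 0 0;6 16 85 0 0 0 0;7.5 21 105 0 0 0 0;7.5 21 118 0 0 0 0;7.5 21 124 0 0 0 0;7.5 21 124 0 0 0 0;7.5 21 124 0 0 0 0")

```text
time: 2.63
tool_pos: [0.5889, 0.0125, 0.0749]
tcp_rot: [2.318, 2.12, 0.0]
wrist_force: [0.4, -0.7, 0.9]
width: 0.003
```

Run:
```python
from h import *
s=bot.read_state(); print(s['time'],s['tool_pos'],s['tcp_rot'],s['wrist_force'])
im,d=bot.read_camera('wrist'); cv2.imwrite('pics/w3.png',im)
im,d=bot.read_camera('scene'); cv2.imwrite('pics/s3.png',cv2.resize(im[150:300,240:440],None,fx=4,fy=4,interpolation=cv2.INTER_CUBIC))
```

```text
2.6333 [0.58885433 0.01252454 0.07493784] [2.31803360e+00 2.11984823e+00 3.45417809e-04] [ 0.35571475 -0.69564959  0.93729576]
```

View pics/w3.png

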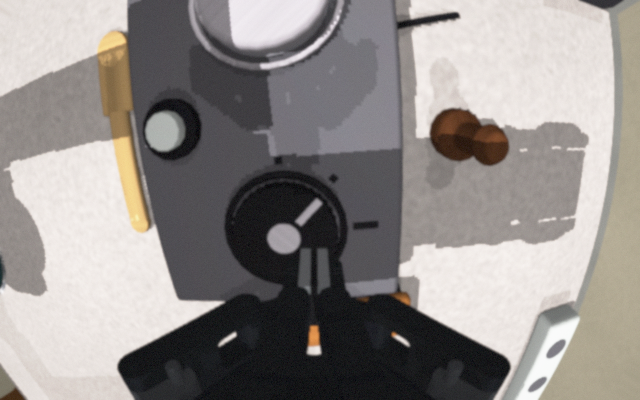

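View pics/s3.png

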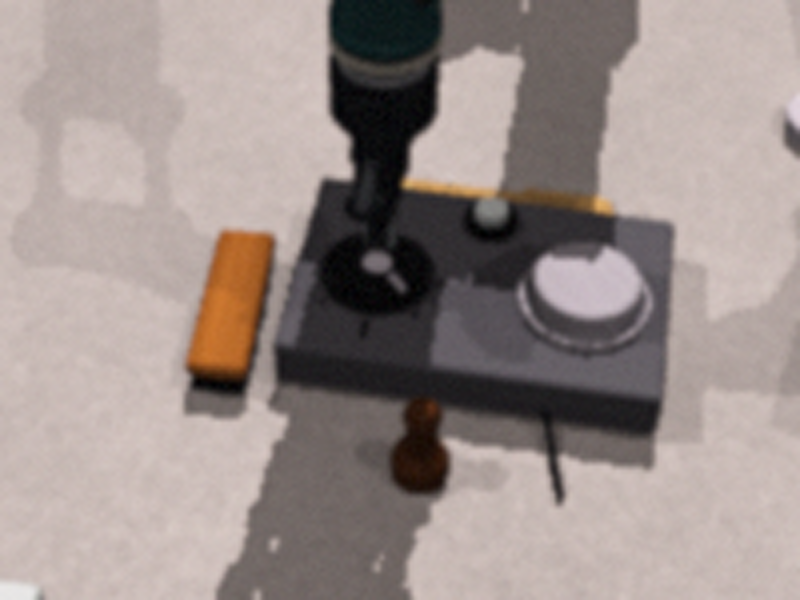

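```bash
cat >> h.py <<'E'
def proj(p,X):
    Rm=R.from_rotvec(p['rotation']).as_matrix(); c=Rm.T@(np.array(X)-p['xyz']); f=K(p)
    return p['cx']+f*c[0]/-c[2], p['cy']-f*c[1]/-c[2]
E
python3 - <<'E'
from h import *
p=bot.camera_params('scene')
s=bot.read_state(); print(s['time'],s['tool_pos'],s['tcp_rot'],s['joint_vel'],s['q'])
for X in [s['tool_pos'],[.568,.0075,.064],[.568,.0075,.071],[.498,.088,.064],[.589,.0125,.064]]:
    u,v=proj(p,X); print(X,(u-240)*4,(v-150)*4)
for u,v in [(376/4+240,262/4+150),(490/4+240,212/4+150),(365/4+240,328/4+150)]: print(onz(p,u,v,.064 if v<220 else .05))
pw=bot.camera_params('wrist'); T=wristT(pw,s)
for u,v,z in [(284,238,.064),(163,131,.06),(366,225,.05),(333,178,.05)]: print(onz(pw,u,v,z,T))
E
```

```text
2.7333 [0.58996863 0.01278359 0.0761121 ] [2.31638857 2.11921223 0.00325065] [ 3.60783805e-03 -4.85536885e-03 -4.14838078e-03 -9.92522001e-04
 -6.79403787e-04  5.44680822e-05] [-2.05078185e-02  2.08083403e-01  1.91023734e+00 -6.46596006e-05
  1.02035845e+00  6.83736926e-02]
[0.58996863 0.01278359 0.0761121 ] 378.8009264688121 268.28098352005134
[0.568, 0.0075, 0.064] 376.08681715481293 258.0069361063772
[0.568, 0.0075, 0.071] 376.1981106107885 251.6580810122789
[0.498, 0.088, 0.064] 489.5394737626789 207.5210430138302
[0.589, 0.0125, 0.064] 378.4106388339849 278.3388864733578
[0.5722342  0.00807999 0.064     ]
[0.5030232 0.0888783 0.064    ]
[0.62818016 0.00846229 0.05      ]
[0.57052603 0.00777951 0.064     ]
[0.49686123 0.08923343 0.06      ]
[0.62821511 0.00595222 0.05      ]
[0.6068776 0.0426723 0.05     ]
```

Run:
```python
from h import *
pw=bot.camera_params('wrist'); Ti=np.linalg.inv(pw['T_tool_cam']); f=K(pw)
for X in [(0,0,0),(0,0,-.019),(.011,0,0),(-.011,0,0)]:
    c=Ti@np.array([*X,1]); x,y,z=c[0],-c[1],-c[2]; th=np.arctan2(np.hypot(x,y),z); a=np.arctan2(y,x); print(X,pw['cx']+f*th*np.cos(a),pw['cy']+f*th*np.sin(a))
im,d=bot.read_camera('scene')
cv2.imwrite('pics/s4.png',cv2.convertScaleAbs(cv2.resize(im[185:235,300:360],None,fx=12,fy=12,interpolation=cv2.INTER_CUBIC),alpha=2.5))
print(np.round(d[200:228:2,326:346:2],3))
w=cv2.imread('pics/w3.png');cv2.imwrite('pics/w4.png',cv2.convertScaleAbs(cv2.resize(w[165:305,220:380],None,fx=5,fy=4.2,interpolation=cv2.INTER_CUBIC)[:590],alpha=2))
```

```text
(0, 0, 0) 311.9496654768662 236.92826855069845
(0, 0, -0.019) 311.7625952103755 251.2846840278613
(0.011, 0, 0) 311.90929436813445 220.82869909314888
(-0.011, 0, 0) 311.99106116933797 252.2590613553287
[[1.099 1.102 1.099 1.099 1.101 1.163 1.146 1.319 1.322 1.319]
 [1.106 1.104 1.1   1.099 1.099 1.122 1.163 1.315 1.309 1.317]
 [1.311 1.129 1.122 1.11  1.1   1.13  1.173 1.313 1.31  1.308]
 [1.302 1.303 0.    1.176 1.178 1.138 1.185 1.298 1.301 1.3  ]
 [1.294 1.293 1.277 1.18  1.184 1.173 1.184 1.295 1.296 1.293]
 [1.271 1.274 1.267 1.19  1.188 1.183 1.193 1.273 1.267 1.286]
 [1.262 1.263 1.265 1.262 1.265 1.195 1.266 1.264 1.265 1.262]
 [1.26  1.255 1.254 1.249 1.258 1.258 1.257 1.259 1.255 1.261]
 [1.248 1.246 1.249 1.251 1.25  1.25  1.246 1.248 1.249 1.247]
 [1.244 1.244 1.242 1.244 1.242 1.243 1.243 1.243 1.245 1.245]
 [1.236 1.237 1.237 1.243 1.238 1.239 1.237 1.24  1.245 1.244]
 [1.239 1.229 1.23  1.233 1.236 1.234 1.232 1.232 1.234 1.24 ]
 [1.244 1.237 1.231 1.225 1.231 1.224 1.231 1.235 1.238 1.238]
 [1.232 1.231 1.237 1.235 1.233 1.233 1.234 1.233 1.232 1.236]]
```

View pics/s4.png

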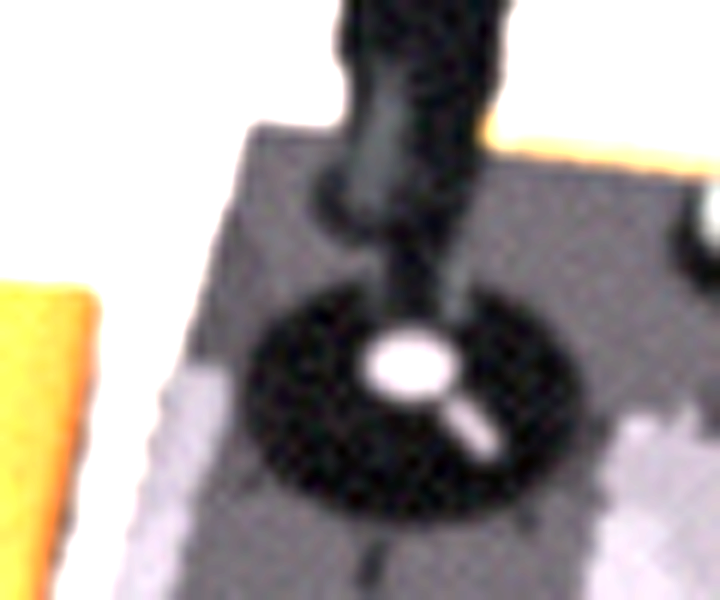

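View pics/w4.png

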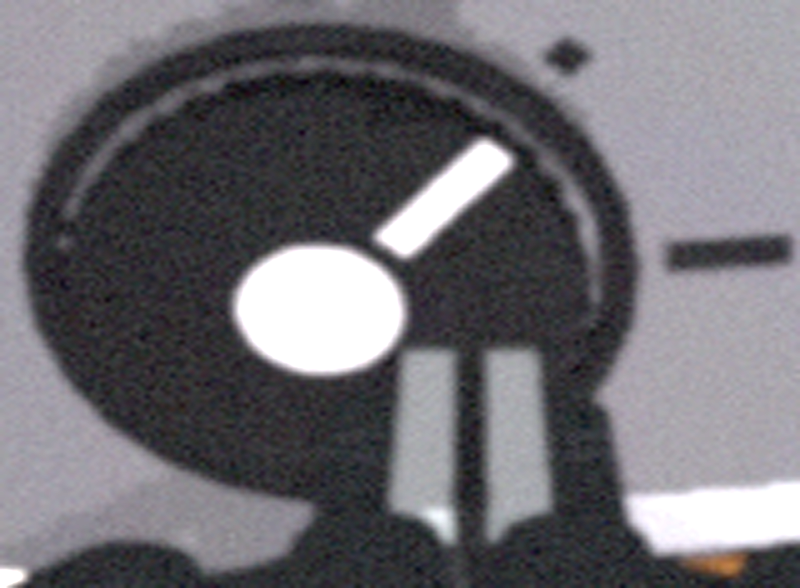

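Run:
```python
from h import *
p=bot.camera_params('scene')
im,d=bot.read_camera('scene'); s=bot.read_state(); print(s['time'],s['tool_pos'])
for (u,v) in [(332,206),(332,208),(334,208),(334,210),(336,210),(336,212),(334,214),(335,217),(334,224)]:
    o,r=ray(p,u,v); print(u,v,d[v,u],(o+r*d[v,u]).round(4))
pw=bot.camera_params('wrist'); T=wristT(pw,s)
im,d=bot.read_camera('wrist')
print(d[244:262:2,304:326:2].round(3))
for (u,v) in [(306,250),(308,252),(322,252),(322,256),(284,238),(300,215)]:
    o,r=ray(pw,u,v,T); fwd=T[:3,:3]@np.array([0,0,-1]); print(u,v,d[v,u],(o+r*d[v,u]/(r@fwd)).round(4))
```

```text
2.8333 [0.59002652 0.01296784 0.07609666]
332 206 1.1812272 [0.6006 0.0057 0.1324]
332 208 1.1773375 [0.6073 0.0068 0.131 ]
334 208 1.1809393 [0.6038 0.0121 0.1284]
334 210 1.185087 [0.6049 0.0124 0.1212]
336 210 1.1828843 [0.6054 0.0183 0.1228]
336 212 1.1989169 [0.5983 0.0175 0.1071]
334 214 1.254612 [0.5649 0.007  0.0629]
335 217 1.2421211 [0.5793 0.0122 0.0653]
334 224 1.2264417 [0.605  0.0131 0.0614]
[[0.21  0.21  0.209 0.208 0.208 0.207 0.207 0.208 0.209 0.208 0.209]
 [0.209 0.208 0.208 0.209 0.209 0.21  0.209 0.    0.209 0.209 0.209]
 [0.154 0.155 0.156 0.156 0.155 0.156 0.156 0.156 0.157 0.155 0.155]
 [0.153 0.153 0.152 0.153 0.153 0.152 0.153 0.154 0.151 0.153 0.152]
 [0.153 0.153 0.151 0.151 0.151 0.151 0.151 0.152 0.15  0.152 0.151]
 [0.149 0.148 0.151 0.    0.149 0.148 0.148 0.15  0.15  0.15  0.149]
 [0.145 0.147 0.147 0.146 0.147 0.146 0.146 0.147 0.147 0.148 0.147]
 [0.145 0.146 0.146 0.146 0.146 0.146 0.145 0.145 0.146 0.146 0.146]
 [0.143 0.143 0.142 0.143 0.143 0.144 0.143 0.143 0.144 0.144 0.143]]
306 250 0.15253305 [0.5883 0.025  0.1157]
308 252 0.15087795 [0.5893 0.0248 0.1175]
322 252 0.15177636 [0.5961 0.0237 0.1167]
322 256 0.1475462 [0.596  0.0239 0.1211]
284 238 0.20604424 [0.5708 0.0086 0.0652]
300 215 0.20263301 [0.5831 0.0234 0.0634]
```

Both depth cameras put the visible fingertip at z ≈ 0.11, about 35 mm above the reported TCP of 0.076. I won't trust the reported height, so I'll feel for contact with small downward steps while watching the force.

>>> arm_command(targets="2 0.5 3 0 0 0 0;5 1 6 0 0 0 0;5 1 9 0 0 0 0;5 1 11 0 0 0 0;5 1 12 0 0 0 0;5 1 13 0 0 0 0;5 1 14 0 0 0 0;5 1 14 0 0 0 0")

```text
time: 3.55
tool_pos: [0.5901, 0.018, 0.06]
tcp_rot: [-2.317, -2.121, 0.001]
wrist_force: [0.4, -0.9, -0.6]
width: -0.0
```

```bash
cat > look.py <<'E'
from h import *
import sys
s=bot.read_state(); print(s['time'],s['tool_pos'].round(4),s['tcp_rot'].round(3),s['wrist_force'].round(2),s['torque'].round(3))
im,d=bot.read_camera('wrist'); cv2.imwrite(f'pics/{sys.argv[1]}.png',cv2.convertScaleAbs(cv2.resize(im[165:305,220:380],None,fx=5,fy=4.2,interpolation=cv2.INTER_CUBIC)[:590],alpha=2))
pw=bot.camera_params('wrist'); T=wristT(pw,s); fwd=T[:3,:3]@np.array([0,0,-1])
col=d[:,308]; 
j=[v for v in range(225,275) if col[v]>0 and col[v-1]>0]
for v in range(236,262,2):
    o,r=ray(pw,308,v,T); print(v,(o+r*col[v]/(r@fwd)).round(4))
E
python3 look.py w5
```

```text
3.55 [0.5901 0.018  0.06  ] [-2.317e+00 -2.121e+00  1.000e-03] [ 0.44 -0.92 -0.55] [0.007 0.004 0.043]
236 [0.5879 0.0207 0.064 ]
238 [0.5878 0.0198 0.0648]
240 [0.5877 0.0181 0.0642]
242 [0.5875 0.0168 0.0643]
244 [0.5874 0.0155 0.0644]
246 [0.5873 0.0143 0.0648]
248 [0.5893 0.0295 0.0966]
250 [0.5894 0.03   0.0996]
252 [0.5895 0.0299 0.1015]
254 [0.5895 0.0295 0.1028]
256 [0.5896 0.0304 0.1065]
258 [0.5895 0.0293 0.1064]
260 [0.5897 0.0303 0.1102]
```

View pics/w5.png

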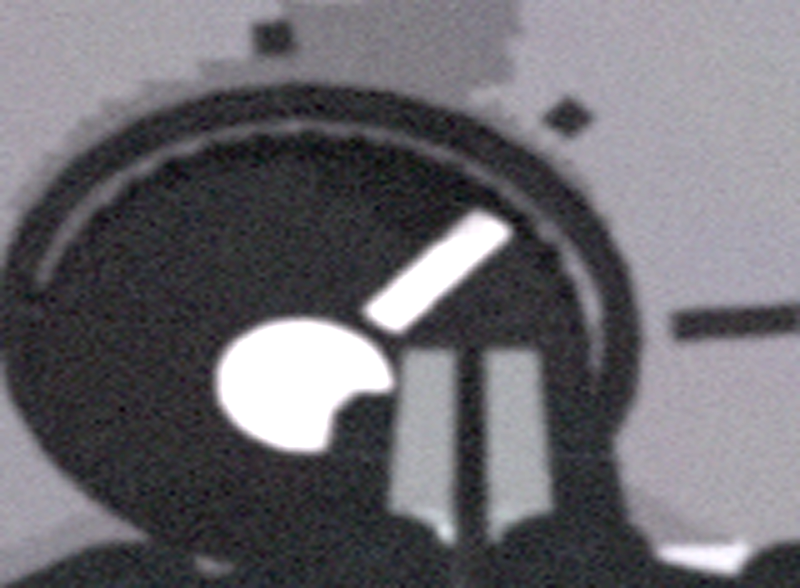

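There was no contact at reported z 0.060, and the depth shows the tips at about 0.096. That confirms the tips sit ~36 mm above the reported TCP, so I expect contact near reported z 0.028. Continuing carefully.

>>> arm_command(targets="0 0 6 0 0 0 0;0 0 12 0 0 0 0;0 0 18 0 0 0 0;0 0 22 0 0 0 0;0 0 25 0 0 0 0;0 0 25 0 0 0 0;0 0 25 0 0 0 0")

```text
time: 4.18
tool_pos: [0.59, 0.018, 0.0348]
tcp_rot: [-2.317, -2.121, 0.001]
wrist_force: [0.3, 0.8, 0.4]
width: -0.001
```

```bash
python3 look.py w6
```

```text
4.1833 [0.59   0.018  0.0348] [-2.317e+00 -2.121e+00  1.000e-03] [0.26 0.81 0.38] [-0.018  0.003  0.028]
236 [0.5894 0.0328 0.0641]
238 [0.5893 0.0315 0.0638]
240 [0.5892 0.0304 0.0641]
242 [0.5892 0.03   0.0655]
244 [0.589  0.0287 0.0653]
246 [0.5889 0.0276 0.0654]
248 [0.5892 0.0295 0.0714]
250 [0.5894 0.0302 0.0748]
252 [0.5894 0.0301 0.0767]
254 [0.5894 0.0298 0.0783]
256 [0.5894 0.0296 0.0798]
258 [0.5894 0.0296 0.0818]
260 [0.5895 0.0302 0.0847]
```

View pics/w6.png

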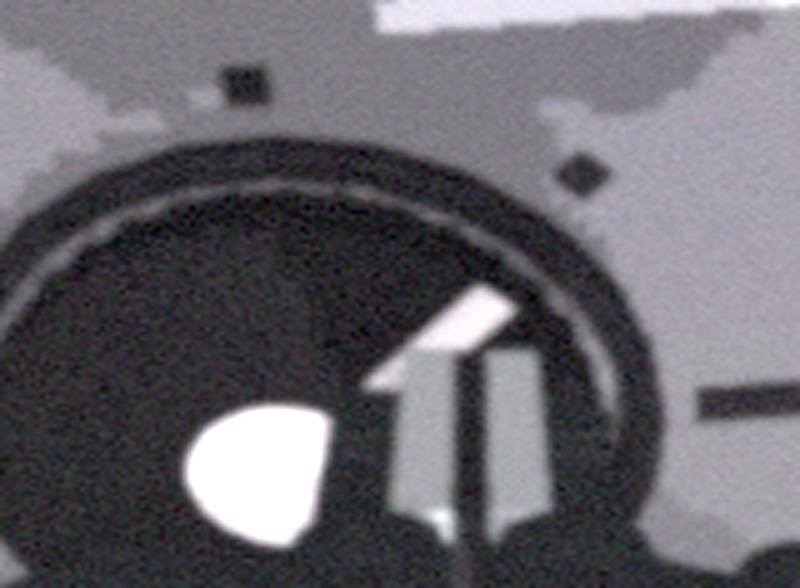

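>>> arm_command(targets="0 0 2 0 0 0 0;0 0 4 0 0 0 0;0 0 5 0 0 0 0;0 0 6 0 0 0 0;0 0 7 0 0 0 0;0 0 7 0 0 0 0;0 0 7 0 0 0 0")

```text
time: 4.82
tool_pos: [0.5906, 0.018, 0.0287]
tcp_rot: [2.317, 2.121, 0.001]
wrist_force: [0.0, -0.6, 3.3]
width: -0.002
```

```bash
python3 look.py w7
```

```text
4.8167 [0.5906 0.018  0.0287] [2.317e+00 2.121e+00 1.000e-03] [ 0.03 -0.56  3.34] [-0.012  0.082 -0.033]
236 [0.5903 0.0351 0.0628]
238 [0.5902 0.0338 0.0624]
240 [0.5901 0.0323 0.0618]
242 [0.5899 0.0311 0.0616]
244 [0.5899 0.0306 0.0629]
246 [0.5897 0.029  0.062 ]
248 [0.5898 0.029  0.0642]
250 [0.5899 0.0296 0.0675]
252 [0.59   0.03   0.0704]
254 [0.59   0.0295 0.0716]
256 [0.5901 0.0301 0.0747]
258 [0.5901 0.0301 0.0766]
260 [0.5901 0.0298 0.078 ]
```

Contact made, at about 3.3 N (~2 mm of press). Computing the arc about the axis.

Run:
```python
import numpy as np
rel=np.array([21.5,10.2]);a=np.radians(84.95);X=np.array([np.cos(a),np.sin(a)]);Y=np.array([np.sin(a),-np.cos(a)])
for t in range(5,61,5):
    r=np.radians(-t);Q=np.array([[np.cos(r),-np.sin(r)],[np.sin(r),np.cos(r)]]);d=Q@rel-rel;print(t,(d@X).round(1),(d@Y).round(1))
```

```text
5 -1.8 1.0
10 -3.7 1.8
15 -5.7 2.4
20 -7.7 2.9
25 -9.8 3.2
30 -11.9 3.3
35 -13.9 3.2
40 -16.0 2.9
45 -18.0 2.5
50 -20.0 1.9
55 -21.9 1.1
60 -23.8 0.2
```

>>> arm_command(targets="-1.8 1 0.3 0 0 5 0;-3.7 1.8 0.3 0 0 10 0;-5.7 2.4 0.3 0 0 15 0;-7.7 2.9 0.3 0 0 20 0;-9.8 3.2 0.3 0 0 25 0;-11.9 3.3 0.3 0 0 30 0;-13.9 3.2 0.3 0 0 35 0;-16 2.9 0.3 0 0 40 0;-18 2.5 0.3 0 0 45 0;-18 2.5 0.3 0 0 45 0")

```text
time: 5.7
tool_pos: [0.5917, -0.0005, 0.0285]
tcp_rot: [2.953, 1.069, 0.002]
wrist_force: [0.1, -1.6, 4.1]
width: 0.002
```

```bash
python3 look.py w8|head -1
```

```text
5.7 [ 5.917e-01 -5.000e-04  2.850e-02] [2.953e+00 1.069e+00 2.000e-03] [ 0.12 -1.6   4.08] [-0.156  0.024 -0.002]
```

View pics/w8.png

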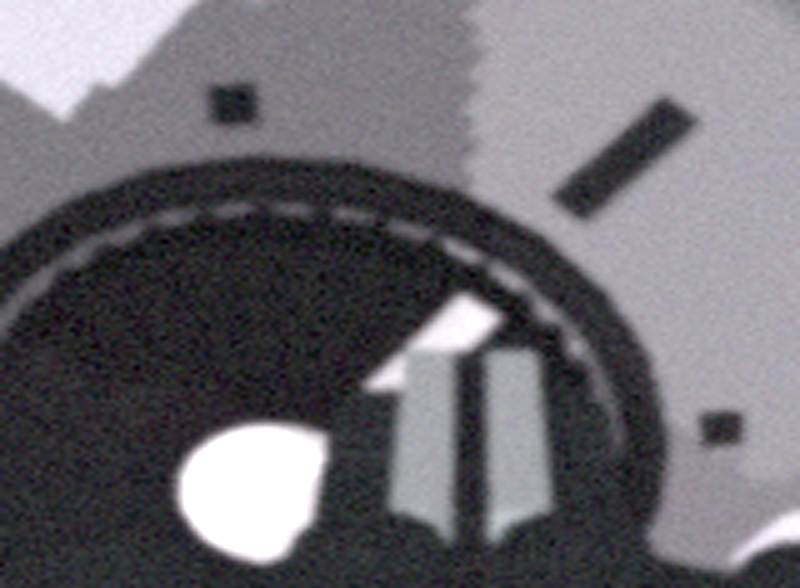

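The pointer followed and now points at the long mark within a few degrees. Lifting straight up so it snaps in.

>>> arm_command(targets="0 0 -3 0 0 0 0;0 0 -10 0 0 0 0;0 0 -30 0 0 0 0;0 0 -50 0 0 0 0;0 0 -70 0 0 0 0;0 0 -70 0 0 0 0;0 0 -70 0 0 0 0;0 0 -70 0 0 0 0")

```text
time: 6.42
tool_pos: [0.5903, 0.0001, 0.0972]
tcp_rot: [-2.952, -1.074, 0.002]
wrist_force: [-0.3, 0.5, -0.1]
width: 0.0
```

Run:
```python
from h import *
s=bot.read_state(); print(s['time'],s['tool_pos'],s['tcp_rot'],s['wrist_force'])
im,d=bot.read_camera('wrist'); cv2.imwrite('pics/w9.png',im); pw=bot.camera_params('wrist'); T=wristT(pw,s)
g=cv2.cvtColor(im,cv2.COLOR_BGR2GRAY)
for th in (80,95,110,130):
  cn,_=cv2.findContours(((g>th)).astype(np.uint8),cv2.RETR_LIST,cv2.CHAIN_APPROX_NONE)
  for k in cn:
    a=cv2.contourArea(k); m=cv2.moments(k)
    if 40<a<1500:
        u,v=m['m10']/m['m00'],m['m01']/m['m00']; X=onz(pw,u,v,.064,T)
        if np.hypot(X[0]-.535,X[1]-.045)<.09: print(th,round(u,1),round(v,1),a,X.round(4))
im,d=bot.read_camera('top'); cv2.imwrite('pics/t9.png',cv2.resize(im[135:255,200:360],None,fx=5,fy=5,interpolation=cv2.INTER_CUBIC))
```

```text
6.4167 [5.90341362e-01 1.04874829e-04 9.72247433e-02] [-2.95166804e+00 -1.07385640e+00  1.91683582e-03] [-0.30201567  0.48749079 -0.08946544]
80 322.5 269.4 175.5 [ 0.5611 -0.0338  0.064 ]
80 304.6 266.5 160.0 [ 0.5542 -0.0213  0.064 ]
80 286.9 231.6 634.5 [0.5691 0.0079 0.064 ]
80 309.5 207.8 205.0 [0.5944 0.0072 0.064 ]
80 199.3 197.8 110.0 [0.5475 0.0752 0.064 ]
80 149.7 146.9 299.5 [0.5544 0.1297 0.064 ]
95 286.9 231.9 602.0 [0.569  0.0078 0.064 ]
95 156.7 230.7 731.0 [0.4985 0.0898 0.064 ]
95 309.5 207.7 185.0 [0.5946 0.0072 0.064 ]
95 199.2 197.8 53.0 [0.5474 0.0752 0.064 ]
110 286.9 231.7 575.5 [0.5691 0.0079 0.064 ]
110 156.4 231.2 668.0 [0.4979 0.0898 0.064 ]
110 309.5 207.8 152.5 [0.5945 0.0072 0.064 ]
130 286.9 231.8 516.0 [0.569  0.0078 0.064 ]
130 155.2 232.2 540.0 [0.4963 0.0902 0.064 ]
130 309.7 207.6 116.5 [0.5947 0.0072 0.064 ]
130 222.4 180.0 180.0 [0.5704 0.0688 0.064 ]
```

View pics/w9.png

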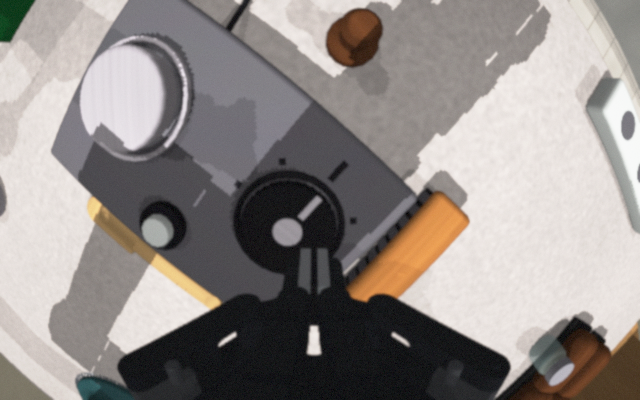

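The pointer now runs from the cap at (287,232) to the centroid (309,208), in line with the long mark: -1.6° in world against a mark at about -1°. Getting the button's height next.

Run:
```python
from h import *
s=bot.read_state(); im,d=bot.read_camera('wrist'); pw=bot.camera_params('wrist'); T=wristT(pw,s); fwd=T[:3,:3]@np.array([0,0,-1])
print(s['tool_pos'],s['tcp_rot'])
for u,v in [(150,231),(157,231),(163,234),(157,238),(171,218),(177,222),(180,230),(165,208),(158,206),(190,245)]:
    o,r=ray(pw,u,v,T); print(u,v,im[v,u],(o+r*d[v,u]/(r@fwd)).round(4))
cv2.imwrite('pics/w10.png',cv2.convertScaleAbs(cv2.resize(im[180:270,110:220],None,fx=6,fy=6,interpolation=cv2.INTER_CUBIC),alpha=2))
```

```text
[5.89693238e-01 6.91075623e-05 9.62798057e-02] [-2.95126208 -1.07326799  0.00442408]
150 231 [170 173 168] [0.499  0.0931 0.0708]
157 231 [169 174 169] [0.5047 0.0879 0.0724]
163 234 [176 178 173] [0.5059 0.0825 0.0722]
157 238 [171 174 171] [0.4983 0.0851 0.0714]
171 218 [19 16 14] [0.5155 0.0853 0.0615]
177 222 [19 13 14] [0.5168 0.0793 0.0626]
180 230 [22 21 19] [0.512  0.0738 0.0619]
165 208 [28 23 21] [0.5195 0.0938 0.0616]
158 206 [25 19 24] [0.5176 0.0994 0.0628]
190 245 [80 78 80] [0.4985 0.0605 0.051 ]
```

View pics/w10.png

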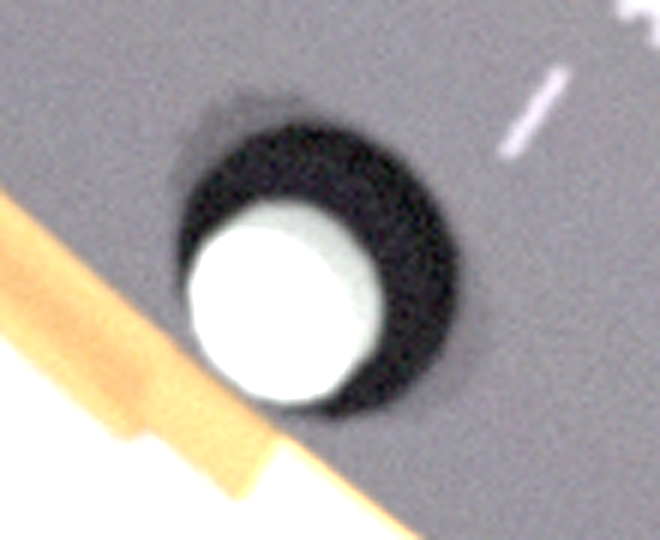

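>>> arm_command(targets="-3 -30 0 0 0 0 0;-6 -60 0 0 0 0 0;-9 -90 0 0 0 0 0;-12.4 -125.3 0 0 0 0 0;-12.4 -125.3 20 0 0 0 0;-12.4 -125.3 35 0 0 0 0;-12.4 -125.3 48 0 0 0 0;-12.4 -125.3 48 0 0 0 0;-12.4 -125.3 48 0 0 0 0")

```text
time: 7.32
tool_pos: [0.4996, 0.0879, 0.0485]
tcp_rot: [-2.952, -1.073, 0.006]
wrist_force: [1.0, -0.2, -0.2]
width: -0.001
```

```bash
python3 look.py w11
```

```text
7.3167 [0.4996 0.0879 0.0485] [-2.952 -1.073  0.006] [ 0.96 -0.21 -0.16] [-0.032  0.036  0.011]
236 [0.5074 0.098  0.0719]
238 [0.5063 0.0971 0.0714]
240 [0.5056 0.0965 0.0721]
242 [0.5046 0.0957 0.0719]
244 [0.5038 0.095  0.0724]
246 [0.5029 0.0943 0.0726]
248 [0.5074 0.0977 0.0856]
250 [0.5074 0.0976 0.0876]
252 [0.5075 0.0977 0.0898]
254 [0.5078 0.0979 0.0925]
256 [0.5075 0.0976 0.0938]
258 [0.5074 0.0974 0.0954]
260 [0.5075 0.0975 0.0975]
```

View pics/w11.png

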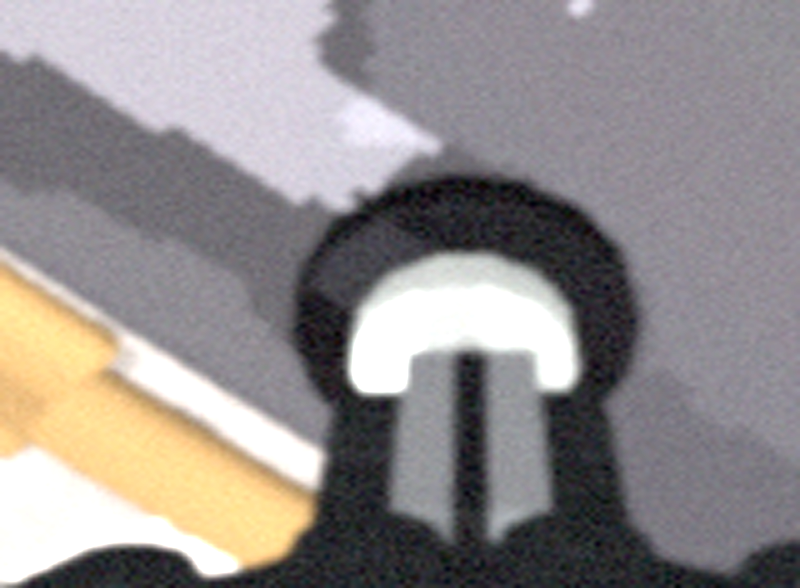

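The fingertip is centred over the button, roughly 10–11 mm above it. Pressing.

>>> arm_command(targets="0 0 4 0 0 0 0;0 0 8 0 0 0 0;0 0 11 0 0 0 0;0 0 13 0 0 0 0;0 0 15 0 0 0 0;0 0 16 0 0 0 0;0 0 17 0 0 0 0;0 0 18 0 0 0 0;0 0 18 0 0 0 0")

```text
time: 8.12
tool_pos: [0.5017, 0.0879, 0.033]
tcp_rot: [2.952, 1.073, 0.001]
wrist_force: [-1.9, -0.7, 7.5]
width: -0.001
```

```bash
python3 look.py w12|sed -n '1,7p'
```

```text
8.1167 [0.5017 0.0879 0.033 ] [2.952e+00 1.073e+00 1.000e-03] [-1.94 -0.66  7.51] [-0.177  0.278  0.002]
236 [0.5116 0.0997 0.062 ]
238 [0.5109 0.0991 0.0626]
240 [0.5096 0.098  0.0616]
242 [0.5097 0.0981 0.064 ]
244 [0.5098 0.0982 0.0667]
246 [0.5083 0.0969 0.0651]
```

View pics/w12.png

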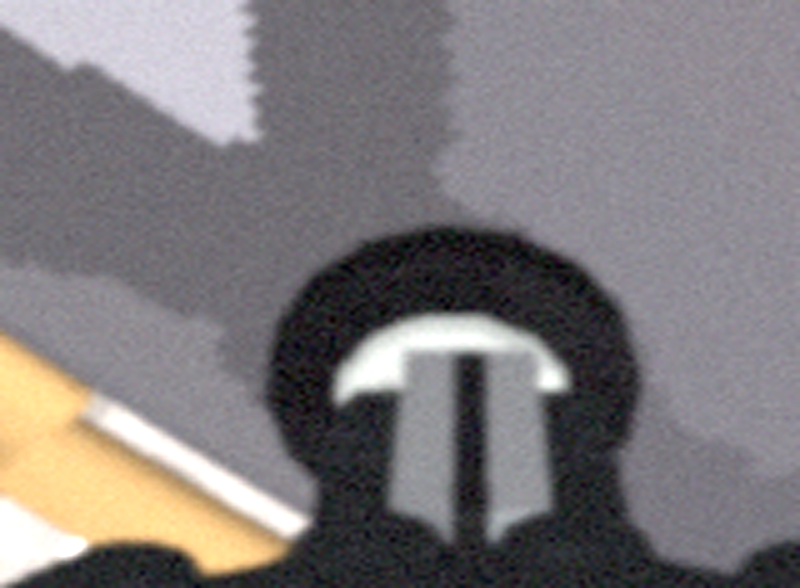

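It reads 7.5 N, above the full-travel force, and the cap is at about 0.0655 (was 0.072), so it's down. Adding 1 mm for certainty, then lifting clear.

>>> arm_command(targets="0 0 1 0 0 0 0;0 0 1 0 0 0 0;0 0 -3 0 0 0 0;0 0 -10 0 0 0 0;0 0 -30 0 0 0 0;0 0 -60 0 0 0 0;0 0 -95 0 0 0 0;0 0 -130 0 0 0 0;0 0 -130 0 0 0 0;0 0 -130 0 0 0 0")

```text
time: 9.0
tool_pos: [0.5032, 0.0884, 0.1649]
tcp_rot: [2.952, 1.073, 0.009]
wrist_force: [-0.9, 0.4, -1.6]
width: -0.004
```

Run:
```python
from h import *
s=bot.read_state(); im,d=bot.read_camera('wrist'); pw=bot.camera_params('wrist'); T=wristT(pw,s); fwd=T[:3,:3]@np.array([0,0,-1])
print(s['time'],s['tool_pos'],s['wrist_force'],s['joint_vel'].round(3))
g=cv2.cvtColor(im,cv2.COLOR_BGR2GRAY)
cn,_=cv2.findContours(((g>100)).astype(np.uint8),cv2.RETR_LIST,cv2.CHAIN_APPROX_NONE)
for k in cn:
    a=cv2.contourArea(k); m=cv2.moments(k)
    if 30<a<1500:
        u,v=m['m10']/m['m00'],m['m01']/m['m00']; X=onz(pw,u,v,.064,T)
        if np.hypot(X[0]-.535,X[1]-.045)<.09:
            o,r=ray(pw,u,v,T); print(round(u,1),round(v,1),a,X.round(4),(o+r*d[int(v),int(u)]/(r@fwd)).round(4))
cv2.imwrite('pics/w13.png',im)
im,d=bot.read_camera('scene'); cv2.imwrite('pics/s13.png',cv2.resize(im[150:300,240:440],None,fx=4,fy=4,interpolation=cv2.INTER_CUBIC))
```

```text
9.0 [0.50323399 0.0883825  0.16488252] [-0.9016777   0.43225908 -1.55852599] [-0.001  0.037  0.066 -0.    -0.005 -0.001]
419.8 192.5 317.5 [0.5691 0.0076 0.064 ] [0.5691 0.0085 0.0658]
310.0 193.7 567.5 [0.4992 0.0887 0.064 ] [0.5013 0.0904 0.0724]
437.8 173.6 72.5 [0.5949 0.0069 0.064 ] [0.5947 0.0078 0.0658]
```

View pics/w13.png

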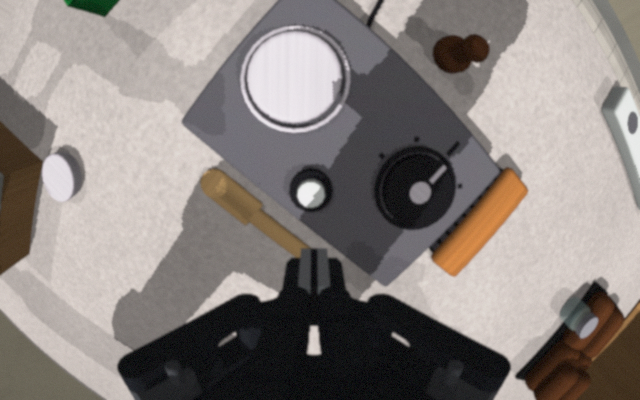

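View pics/s13.png

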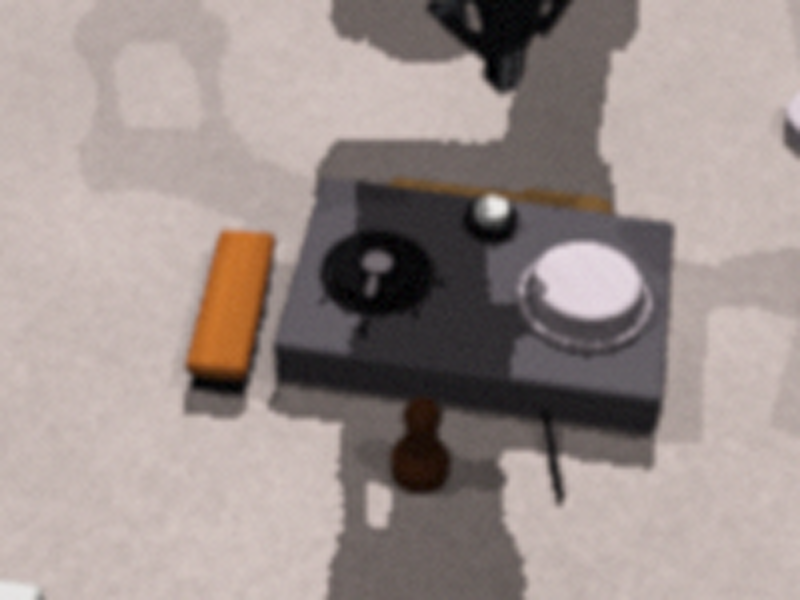

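The dial pointer is on the long mark, running (420,192) to (438,174) in the wrist view. The button is back up at z 0.0724, the loose things haven't moved, and the arm is clear. Handing in.

```bash
python3 -c "
from workcell import bot
print(bot.finish_job())"
```

```text
the job is handed in; nothing more can be done
None
```

I turned the dial to the long mark by friction, lifted the finger off, pressed the start button fully down and let it come back up. The job is handed in at about 9 s of the 43 s; no verdict was reported.

- **Dial:** it started in the 0.785 detent. I pressed with the shut fingertips at about 3–4 N, about 24 mm from the axis, and swept 45° clockwise. After I lifted off, the pointer read within about 1° of the long mark, and it was still there in the last pictures.
- **Start button:** I pressed to 7.5 N, above the 5 N needed for full travel, plus 1 mm more. The cap's top went from 0.072 m down to about 0.0655 m, and was back at 0.0724 m after release.
- **Loose things:** the tin, brush, dauber and shoe horn look unmoved in the last pictures, judged by eye rather than measured. The arm ended well clear of everything.
- **One disagreement:** the real fingertips sit about 35 mm above the reported TCP when shut, although the TCP is described as lying at the tips. Both depth cameras showed this and the contact force confirmed it, so I used depth and felt contact for height instead of the reported z.
- **Smaller differences:** the cameras agreed on the dial's axis to within about 5 mm.

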